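Jog the parts spinner with its lid held at the half turn

TASK

Jog the small parts spinner: switch it on with its keys, pressing the green, then the white, then the blue one fully home, one at a time, and never the red stop key. Then fit the loose lid into the mouth of the tub with its bar along the white dots, turn it clockwise (seen from above) halfway, until the bar points at the orange marks, well short of the lock click at the red dots, and finish while still gripping the lid and holding it there against its spring, because the basket only jogs as long as the lid is held. Leave the bottle, the blue cup and the carton alone.

Things in the scene. Friction and masses are not known exactly. Their poses are not given: they have to be found in the camera images.
- spinner: Fixed bench spin dryer: white tub 129 mm across, 100 mm high, black collar on top; a key console on its front (-x of its own frame) reaches 125 mm forward of the tub axis (170 mm wide, 46 to 62 mm high), a black battery 108 mm back. Origin on the tub axis at bench height; turns about z only.
- tub_mouth (a point): Centre of the tub's mouth at the collar's top, 100 mm above the bench; axes as the spinner's. Mouth 81 mm across, with two notches (20 mm wide, reaching 50 mm from the axis) at front and back, along the spinner's x. The collar's lip is 8 mm thick; under it the lid's lugs turn clockwise (from above), stopped the other way after 4 degrees.
- white_mark (a point): White dot at the collar's back edge (57 mm from the axis along the spinner's +x); its twin is opposite. Insert the lid with its bar along the line through both.
- orange_mark (a point): Middle of one orange band on the collar, 57 mm from the axis, 40 degrees clockwise of the white dot; its twin is opposite. Each band is 16 degrees wide. The red dots of the lock are 80 degrees clockwise of the white ones.
- lid_grip (a point): Grip point of the loose lid, on its axis in the upright black bar, 53 mm above the bench at the start. Bar: 66 mm along the lid's x, 16 mm thick along y, its top 12 mm above this point, the disc's top 22 mm below it. The lid (about 0.16 kg) stands on its plug. Fully seated, this point is 30 mm above tub_mouth. A half turn about z makes no difference to the fit.
- lid_seat (a point): Centre of the underside of the lid's disc (100 mm across, 8 mm thick), 30 mm below lid_grip; lies on tub_mouth when seated. Plug below it: 76 mm across, 23 mm deep, foot tapered to 68 mm; two lugs 14 mm wide, reaching 46.5 mm from the axis, 10 to 19 mm below the disc, under the two bar ends. Axes as the lid's, x along the bar.
- jog_ring (a joint): Spring ring under the collar, rad, 0 at rest. The lid's lugs pick it up after about 0.07 rad of turn, then it follows the lid clockwise: about 0.63 when the bar points at the middle of the orange bands; the lock ball is felt from about 1.16 and clicks in at 1.32. Its spring turns ring and lid back when let go (0.06 N m at 0, 0.13 at the half turn).
- green_key (a joint): Green spring key, press depth in m, 0 up, 0.006 fully home at 5 N (1.5 N to start).
- white_key (a joint): White spring key, as the green one.
- blue_key (a joint): Blue spring key, as the green one.
- red_key (a joint): Red stop key, as the green one; not to be pressed.
- green_key_top (a point): Top centre of the green key (21 mm across), first of the row, on the spinner's left (+y). Keys are 38 mm apart and stand 10 mm proud of the console, tops about 64 mm above the bench. Its z is the key's axis, leaning 0.2 rad towards the console's front; pressing straight down works too.
- white_key_top (a point): Top centre of the white key, second in the row.
- blue_key_top (a point): Top centre of the blue key, third in the row.
- red_key_top (a point): Top centre of the red stop key, last in the row (-y side).
- bottle_mid (a point): Middle of a small cream bottle with a yellow cap, 34x50x115 mm, standing on the bench; leave alone.
- cup_mid (a point): Middle of a blue plastic cup, 69 mm across, 52 mm high; leave alone.
- carton_mid (a point): Middle of a slim yellow carton, 25x25x72 mm, standing; leave alone.

How it is judged:
By the outcome, as a careful person would: the job done as asked, in the order asked, and still so for the second after the job is handed in, while the arm keeps its last pose, push and grip.
It also fails if it takes over 58 s, if anything falls off the work surface, if the arm or the gripper's body presses on something with over 40 N, if the wrist force passes 120 N, or if a joint passes its speed limit or range.

ROBOT

A 6-joint arm with a two-finger parallel gripper is mounted at the origin on a cart in front of the work surface, level with it; the furniture and walls round the work are solid. World frame = base frame: x ahead of the robot, y to its left, z up, the work surface at z = 0. Lengths are in mm, angles in rad, forces in N, time in s.
With the tool pointing down it reaches from about 250 to 725 mm from the base axis. Payload 9.7 kg.
Tool frame: the origin (TCP) lies on the centre line of the jaws, within the pads' length; the fingertips stand 25 mm ahead of it and the grasp point (between the pads) lies 6 mm ahead of it; z points along the fingers, y is the line along which they close (so a half turn about z gives the same grasp; the last joint's range is limited). The gripper opens to 85 mm and grips with 20 to 120 N. Pads are 22 mm wide; open, the fingers measure 114 mm over their backs; the gripper's body (76 mm by 85 mm) begins 54 mm behind the grasp point. The pads swing forward as they close: fully open they stand 13 mm farther back than shut.
Start: joints at [-1.28, 0.087, 0.176, 1.66, 0, 1.571], TCP at [157.693, -526.906, 256.284] pointing down, gripper open.
Joint ranges: [-3.13, 3.13], [-0.85, 1.81], [-1.15, 1.24], [-2.2, 2.28], [-1.44, 1.52], [-3.14, 3.14]. Speed limits (rad/s): [2.22, 2.22, 2.57, 3.14, 3.14, 3.14].

INTERFACE

Orientations are given as a unit quaternion [w, x, y, z].
In Python, from workcell import get_state, snapshot, sign_off gives the robot as it stands. The module is installed in compiled form; this text tells all that it offers.
- The arm moves only by the tool carry_out, never from a script. Its argument "commands" is a list of rows, each a list of 3 entries, a list of its own where there are three numbers: the opening, from 0 (shut) to 1 (fully open), then the shift along the tool's x, y, z scaled (see below), then the turn about the tool's z scaled (see below). In form: [[hand, [dx, dy, dz], turn], ...]. A call has 1 to 10 rows; each row is the pose to reach, as a shift and turn from the pose commanded when the call began, along the tool's axes at that moment, turning the shorter way round; what a row does not reach only later rows make up. The controller multiplies each number of a shift by 0.15 m and each number of a turn by pi rad. A row lasts 1/12 s, in which the tool goes at most 41.7 mm and 7.16 degrees, less where a joint would pass 70% of its speed; a pose out of reach is approached as far as the arm can. A call with a number of a shift or a turn outside -1 to 1 is refused whole. A call with a gripper value outside its range is refused whole. The fingers move at their own pace and stop on an object; the grip force is fixed at half the most. Time passes only in rows, so rows that repeat a pose let the fingers close. It gives the time, the measured TCP pose, the force, the opening and the grip force at its end, in the units of the state.
- get_state(): the state, without advancing time (a new reading comes with each control period).
- snapshot(name): name is "scene" or "top" or "wrist"; returns a dict with "img" (400x640x3 uint8, red, green, blue), "K" (3x3 intrinsics, pixels), "rvec" (rotation vector, rad) and "tvec" (3), from world to camera coordinates, as OpenCV has them; the wrist camera has in their place "tool_from_camera" (4x4, takes a point from camera to tool coordinates, whose origin is the TCP and whose axes are the flange's). Camera axes: x right, y down, z forward; pixel columns grow to the right and rows downward; lengths in mm; the calibration is good to about 2 mm. A picture is of the moment at which its call begins: read the wrist's pose just before it. There is no depth.
- sign_off(): hands the job in; it is judged then, once.
The state is a dict: "time": time; "q": joint angles; "qd": joint speeds; "joint_torque": joint torques, N m; "ee_pos": TCP position; "tcp_rot": TCP orientation; "ft_force": force on the tool from outside, world axes, zero at the start; "torque": the same for the moment, N m; "width": finger opening in mm; "gripper_force": force on a finger pad.
Only numpy, scipy, OpenCV 4.12 (cv2) and the standard library are available. Lean on these libraries where they do the work, as an engineer would, in place of code of your own. Each camera call takes 0.05 s, during which the arm holds its last target. There are 200 camera calls.

## Working session

There is one attempt and no reset: what is moved stays moved. The work goes in short steps, Python scripts to look and compute and a tool call to move; the robot and the scene stay as the last step left them, time stands still between calls to the robot, and variables do not carry over. Pictures are saved under pics/ and viewed, at most 10 in all, crops included, and the job is handed in when it is done.

Besides the shell and the picture viewer there is one more tool, called after "Emit:" in YAML: its name, and indented under it one key for each argument. carry_out: Moves the arm, as the interface text tells. Shifts and turns lie within -1 to 1; 1 stands for 0.15 m of shift or pi rad of turn. Its arguments: {"type":"object","properties":{"commands":{"type":"array"}},"required":["commands"]}

```bash
mkdir -p pics; cat > h.py <<'E'
import numpy as np, cv2
from workcell import get_state, snapshot
def save(n,name):
    s=snapshot(n); cv2.imwrite(f'pics/{name}.png',cv2.cvtColor(s['img'],cv2.COLOR_RGB2BGR)); return s
def ray(s,px,st=None):
    p=cv2.undistortPoints(np.array([[px]],float),s['K'],None)[0,0]; d=np.array([*p,1.])
    if 'rvec' in s:
        R=cv2.Rodrigues(np.array(s['rvec'],float))[0]; t=np.array(s['tvec'],float).ravel(); return -R.T@t,R.T@d
    from scipy.spatial.transform import Rotation as Ro
    T=np.array(s['tool_from_camera']); w,x,y,z=st['tcp_rot']; R=Ro.from_quat([x,y,z,w]).as_matrix()
    return R@T[:3,3]+np.array(st['ee_pos']), R@T[:3,:3]@d
def onz(s,px,z,st=None):
    o,d=ray(s,px,st); return o+d*(z-o[2])/d[2]
E
python3 - <<'E'
from h import *
print(get_state())
a=save('scene','scene0');b=save('top','top0')
for s in(a,b): print(ray(s,(320,200)),s['K'][0,0])
import pickle;pickle.dump((a,b),open('s0.pkl','wb'))
E
```

```text
{'time': 0.0, 'q': array([-1.28000790e+00,  8.74995555e-02,  1.75095046e-01,  1.65983809e+00,
       -2.82964008e-05,  1.57078665e+00]), 'qd': array([-1.69128210e-03, -3.09323982e-04,  9.50313833e-05,  8.95626752e-04,
        7.99710452e-04, -9.29450598e-04]), 'joint_torque': array([ 3.22872940e-03, -5.20396078e+01,  4.64798784e+01,  1.65428070e-02,
        1.61674593e-04, -1.86883170e-05]), 'ee_pos': array([ 157.61899007, -526.70102381,  255.54130792]), 'tcp_rot': array([-7.13458624e-04,  9.89447907e-01,  1.44887255e-01, -1.18765471e-04]), 'ft_force': array([ 0.14324687, -0.51947275,  0.30777261]), 'torque': array([-0.0342273 , -0.00386268, -0.0419219 ]), 'gripper_force': 0.0, 'width': 85.23292303623856}
(array([-380.25334105,  676.80333368,  860.73891118]), array([ 0.68351254, -0.46589621, -0.56205985])) 399.4306786072721
(array([ 402.77257687,   75.14954012, 1242.95950664]), array([ 0.13336299,  0.0112924 , -0.99113843])) 383.7563492651163
```

View pics/top0.png

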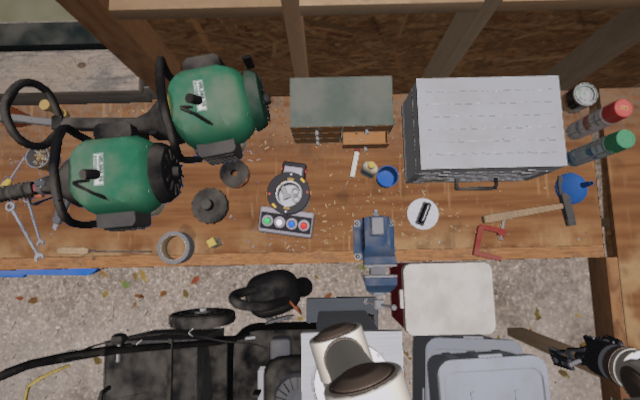

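View pics/scene0.png

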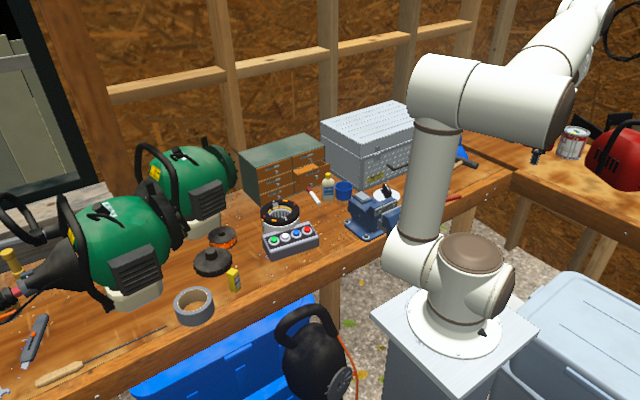

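The top view shows the spinner at about (290,193), with keys in a row from (266,221) to (304,226). The lid is at (423,214), bottle (370,170), cup (387,177), carton (212,242), and a vise at (377,240) between the lid and the spinner.

```bash
cat > m.py <<'E'
from h import *
import pickle
a,b=pickle.load(open('s0.pkl','rb'))
hsv=cv2.cvtColor(b['img'],cv2.COLOR_RGB2HSV)
def blobs(lo,hi,roi,mn=4):
    x0,y0,x1,y1=roi; m=cv2.inRange(hsv,lo,hi)[y0:y1,x0:x1]
    n,_,st,c=cv2.connectedComponentsWithStats(m)
    return [(np.round(c[i]+[x0,y0],1),st[i,4]) for i in range(1,n) if st[i,4]>=mn]
R=(255,160,325,245)
for nm,lo,hi in(('green',(45,80,60),(85,255,255)),('blue',(100,120,80),(125,255,255)),('red',(170,120,80),(180,255,255)),('red0',(0,150,80),(6,255,255)),('white',(0,0,200),(180,40,255))):
    for c,n in blobs(lo,hi,R): print(nm,c,n,onz(b,c,64).round(1))
for c,n in blobs((0,0,170),(180,50,255),(400,190,445,240),50): print('lid',c,n,onz(b,c,31).round(1))
for nm,px,z in(('bottle',(370,168),100),('cup',(387,177),52),('carton',(212,242),72),('vise far',(377,215),100),('vise',(360,240),80),('vise',(396,240),80),('drawer cab',(345,145),100),('toolbox',(405,180),100)): print(nm,onz(b,px,z).round(0))
c=np.hstack([cv2.resize(b['img'][155:245,250:330],None,fx=5,fy=5,interpolation=3),cv2.resize(b['img'][170:260,380:450],None,fx=5,fy=5,interpolation=3)])
cv2.imwrite('pics/crop.png',c[:,:,::-1])
E
python3 m.py
```

```text
green [266.7 220.4] 29 [501.6 254.1  64. ]
blue [291.  223.5] 30 [490.4 179.3  64. ]
red0 [281.5 166.5] 4 [670.  207.1  64. ]
red0 [305.7 168.8] 6 [660.9 131.4  64. ]
red0 [305.  174.5] 4 [642.8 133.8  64. ]
red0 [303.  225.5] 21 [483.4 142.4  64. ]
white [278.5 222.2] 28 [495.3 217.7  64. ]
lid [422.4 213.5] 558 [ 515.6 -234.6   31. ]
bottle [651. -65. 100.]
cup [ 632. -124.   52.]
carton [439. 420.  72.]
vise far [508. -81. 100.]
vise [435. -30.  80.]
vise [ 433. -138.   80.]
drawer cab [724.   8. 100.]
toolbox [ 612. -170.  100.]
```

View pics/crop.png

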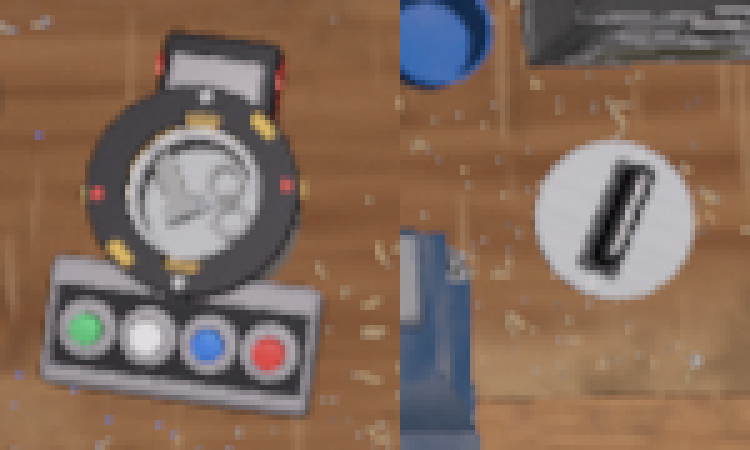

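```bash
cat > g.py <<'E'
from h import *
import sys
# usage: g.py x y z phi  -> needed shift/turn in tool units from the measured pose
def rel(x,y,z,phi):
    from scipy.spatial.transform import Rotation as Ro
    st=get_state(); w,a,b,c=st['tcp_rot']; R=Ro.from_quat([a,b,c,w]).as_matrix()
    d=R.T@(np.array([x,y,z])-st['ee_pos']); p=np.arctan2(R[1,0],R[0,0])
    t=-((phi-p+np.pi)%(2*np.pi)-np.pi)
    print('phi',p.round(3),'pos',st['ee_pos'].round(1),'F',st['ft_force'].round(1),'t',round(st['time'],2)); print('shift',(d/150).round(4),'turn',round(t/np.pi,4))
if __name__=='__main__': rel(*map(float,sys.argv[1:]))
E
cat >> m.py <<'E'
print()
P=[onz(b,(250+u/5-.4,155+v/5-.4),100)[:2] for u,v in((206,96),(178,283),(97,193),(287,185))]
print(np.round(P,1)); w=P[0]-P[1]; print('axis',(P[0]+P[1])/2,(P[2]+P[3])/2,'yaw',np.arctan2(w[1],w[0]),np.linalg.norm(w))
E
python3 m.py | tail -6; python3 g.py 450 -235 250 2.84
```

```text
[[638.6 175. ]
 [525.  193.1]
 [580.6 241.4]
 [583.  126.8]]
axis [581.80722309 184.06342715] [581.77750108 184.11127838] yaw -0.15742684809282262 115.02231781119734
phi 0.291 pos [ 157.6 -526.7  255.7] F [0.3 0.4 0.9] t 0.1
shift [ 2.4249 -1.3044  0.0393] turn -0.8114
```

Emit:
carry_out:
  commands:
    - [1, [0.9, -0.35, 0], -0.1]
    - [1, [0.9, -0.35, 0], -0.2]
    - [1, [0.9, -0.35, 0], -0.25]
    - [1, [0.9, -0.35, 0], -0.3]
    - [1, [0.9, -0.35, 0], -0.35]
    - [1, [0.9, -0.35, 0], -0.35]
    - [1, [0.9, -0.35, 0], -0.35]
    - [1, [0.9, -0.35, 0], -0.35]
    - [1, [0.9, -0.35, 0], -0.35]

```text
time: 0.85
ee_pos: [272.0, -437.7, 255.9]
tcp_rot: [-0.0, 0.766, 0.643, 0.0]
ft_force: [0.1, -0.1, -0.2]
width: 85.3
gripper_force: 0.0
```

```bash
python3 g.py 450 -235 250 2.84
```

```text
phi 1.397 pos [ 272.  -437.7  255.9] F [ 0.1 -0.1 -0.2] t 0.85
shift [1.536  0.9353 0.0398] turn -0.4593
```

Emit:
carry_out:
  commands:
    - [1, [0.9, 0.54, 0], -0.3]
    - [1, [0.9, 0.54, 0], -0.46]
    - [1, [0.9, 0.54, 0], -0.46]
    - [1, [0.9, 0.54, 0], -0.46]
    - [1, [0.9, 0.54, 0], -0.46]
    - [1, [0.9, 0.54, 0], -0.46]
    - [1, [0.9, 0.54, 0], -0.46]
    - [1, [0.9, 0.54, 0], -0.46]
    - [1, [0.9, 0.54, 0], -0.46]
    - [1, [0.9, 0.54, 0], -0.46]

```text
time: 1.68
ee_pos: [375.9, -319.5, 255.9]
tcp_rot: [-0.0, 0.245, 0.97, 0.0]
ft_force: [-0.8, 0.9, 1.1]
width: 85.6
gripper_force: 0.0
```

```bash
python3 g.py 480 -235 250 2.84
```

```text
phi 2.647 pos [ 375.9 -319.5  255.9] F [-0.8  0.9  1.1] t 1.68
shift [-0.3436  0.8253  0.0395] turn -0.0615
```

Emit:
carry_out:
  commands:
    - [1, [-0.34, 0.82, 0], -0.06]
    - [1, [-0.34, 0.82, 0], -0.06]
    - [1, [-0.34, 0.82, 0], -0.06]
    - [1, [-0.34, 0.82, 0], -0.06]
    - [1, [-0.34, 0.82, 0], -0.06]
    - [1, [-0.34, 0.82, 0], -0.06]

```text
time: 2.18
ee_pos: [479.7, -236.0, 255.8]
tcp_rot: [-0.001, 0.155, 0.988, 0.0]
ft_force: [0.3, 0.5, -0.3]
width: 85.3
gripper_force: 0.0
```

```bash
python3 - <<'E'
from h import *
import pickle
st=get_state(); s=save('wrist','w1'); pickle.dump((st,s),open('w1.pkl','wb'))
print(st['ee_pos'],onz(s,(320,200),31,st),np.round(s['tool_from_camera'],3),s['K'][0,0])
E
```

```text
[ 479.66108652 -235.97323994  255.78648237] [ 506.83079217 -248.19081578   31.        ] [[-1.00000e-03 -9.59000e-01 -2.82000e-01  7.12830e+01]
 [ 1.00000e+00 -1.00000e-03 -1.00000e-03 -4.74000e-01]
 [ 1.00000e-03 -2.82000e-01  9.59000e-01 -1.17782e+02]
 [ 0.00000e+00  0.00000e+00  0.00000e+00  1.00000e+00]] 300.42947909049263
```

View pics/w1.png

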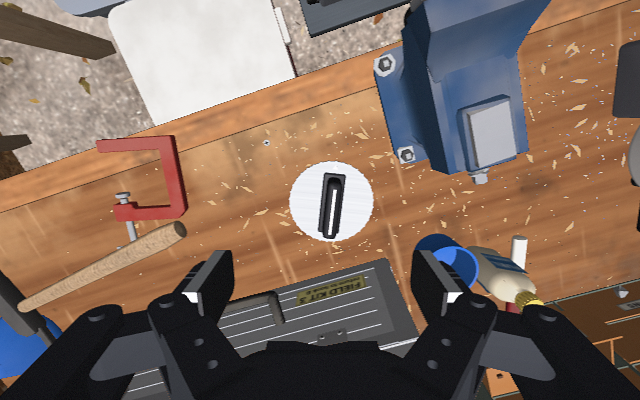

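The wrist view shows the lid disc centred at about (331,202). Its bar runs from (334,175) to (329,236), with a light stripe along its top.

```bash
python3 - <<'E'
from h import *
import pickle
st,s=pickle.load(open('w1.pkl','rb'))
hsv=cv2.cvtColor(s['img'],cv2.COLOR_RGB2HSV)
x0,y0,x1,y1=280,150,385,250
sub=hsv[y0:y1,x0:x1]
m=cv2.inRange(sub,(0,0,170),(180,45,255))
cs,h=cv2.findContours(m,cv2.RETR_TREE,cv2.CHAIN_APPROX_NONE)
big=max(range(len(cs)),key=lambda i:cv2.contourArea(cs[i]))
def world(c,z): return np.array([onz(s,p+[x0,y0],z,st)[:2] for p in c.reshape(-1,2).astype(float)])
w=world(cv2.convexHull(cs[big]),31); print('disc',cv2.minEnclosingCircle(w.astype(np.float32)))
mask=np.zeros_like(m); cv2.drawContours(mask,[cv2.convexHull(cs[big])],-1,255,-1)
for i,c in enumerate(cs):
    if i!=big and cv2.contourArea(c)>15:
        for z in(31,65):
            r=cv2.minAreaRect(world(c,z).astype(np.float32)); print(h[0][i][3],z,r)
cv2.imwrite('pics/lid.png',cv2.resize(s['img'][y0:y1,x0:x1],None,fx=5,fy=5,interpolation=2)[:,:,::-1])
E
```

```text
disc ((513.8372192382812, -236.7012939453125), 50.63233184814453)
0 31 ((518.558349609375, -238.6115264892578), (28.22708511352539, 84.69264221191406), 66.17933654785156)
0 65 ((507.96563720703125, -236.2306365966797), (25.426252365112305, 76.28903198242188), 66.17932891845703)
1 31 ((526.0673828125, -239.49037170410156), (4.1895012855529785, 56.500099182128906), 65.96282958984375)
1 65 ((514.7294921875, -237.02232360839844), (3.773813486099243, 50.893882751464844), 65.9628677368164)
```

View pics/lid.png

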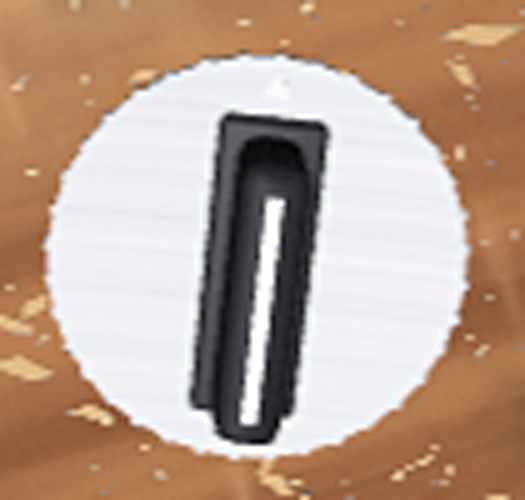

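Disc centre (514,-237) and bar stripe (515,-237) agree, and the bar heading is 156°. Next I go to the keys with the fingers shut.

```bash
python3 g.py 502 254.5 200 2.98
```

```text
phi 2.829 pos [ 479.2 -236.6  256. ] F [-0.4  0.3  1.3] t 2.23
shift [0.8621 3.1618 0.3736] turn -0.0481
```

Emit:
carry_out:
  commands:
    - [0, [0.27, 0.99, 0], 0]
    - [0, [0.27, 0.99, 0], 0]
    - [0, [0.27, 0.99, 0], 0]
    - [0, [0.27, 0.99, 0], 0]
    - [0, [0.27, 0.99, 0], 0]

```text
time: 2.65
ee_pos: [486.1, -79.8, 256.9]
tcp_rot: [0.0, 0.155, 0.988, 0.0]
ft_force: [-0.2, 0.3, 0.3]
width: 25.9
gripper_force: 0.0
```

Emit:
carry_out:
  commands:
    - [0, [0.27, 0.99, 0], 0]
    - [0, [0.27, 0.99, 0], 0]
    - [0, [0.27, 0.99, 0], 0]
    - [0, [0.27, 0.99, 0], 0]
    - [0, [0.27, 0.99, 0], 0]

```text
time: 3.07
ee_pos: [493.8, 73.7, 256.3]
tcp_rot: [0.0, 0.155, 0.988, 0.0]
ft_force: [0.7, -0.5, -0.6]
width: 0.1
gripper_force: 0.0
```

Emit:
carry_out:
  commands:
    - [0, [0.27, 0.99, 0], -0.048]
    - [0, [0.27, 0.99, 0], -0.048]
    - [0, [0.27, 0.99, 0], -0.048]
    - [0, [0.27, 0.99, 0], -0.048]
    - [0, [0.27, 0.99, 0], -0.048]

```text
time: 3.48
ee_pos: [501.4, 227.4, 255.6]
tcp_rot: [-0.0, 0.08, 0.997, 0.0]
ft_force: [-0.4, 0.3, -0.1]
width: 0.4
gripper_force: 0.0
```

```bash
python3 g.py 502 254.5 120 2.98; python3 - <<'E'
from h import *
import pickle
st=get_state(); s=save('wrist','w2'); pickle.dump((st,s),open('w2.pkl','wb')); print(st['width'])
E
```

```text
phi 2.981 pos [501.4 227.4 255.6] F [-0.4  0.3 -0.1] t 3.48
shift [0.0246 0.1788 0.9044] turn 0.0005
0.39859931943080273
```

View pics/w2.png

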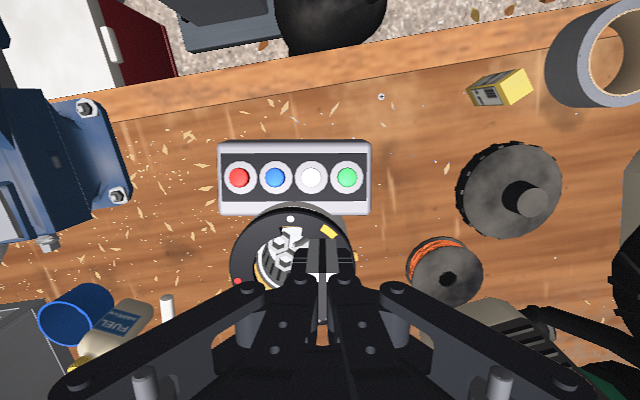

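The row of keys is level in the wrist image: red (238,177), blue (275,177), white (311,177), green (347,177). The front white dot is at (290,219), so the heading matches.

```bash
python3 - <<'E'
from h import *
import pickle
st,s=pickle.load(open('w2.pkl','rb'))
hsv=cv2.cvtColor(s['img'],cv2.COLOR_RGB2HSV)
for nm,lo,hi in(('green',(45,80,60),(85,255,255)),('white',(0,0,215),(180,40,255)),('blue',(100,120,80),(125,255,255)),('red',(174,120,80),(180,255,255)),('red0',(0,170,80),(6,255,255))):
    m=cv2.inRange(hsv,lo,hi); m[:140]=0; m[225:]=0; m[:,:215]=0; m[:,375:]=0
    n,_,q,c=cv2.connectedComponentsWithStats(m)
    for i in range(1,n):
        if q[i,4]>25: print(nm,c[i].round(1),q[i,4],onz(s,c[i],64 if c[i][1]<200 else 100,st).round(1))
E
```

```text
green [346.8 177. ] 290 [500.2 253.2  64. ]
white [292.3 149.6] 903 [463. 202.  64.]
white [276.  177.2] 491 [488.5 179.7  64. ]
white [310.8 177.2] 803 [494.4 215.8  64. ]
white [345.7 177. ] 486 [500. 252.  64.]
white [241.1 177.4] 459 [482.9 143.5  64. ]
white [243.6 206.4] 609 [504.7 150.2 100. ]
white [343.6 206.8] 590 [520.4 244.4 100. ]
white [290.  218.5] 38 [523.9 191.6 100. ]
blue [274.6 177.2] 292 [488.3 178.3  64. ]
red0 [241.1 175.3] 72 [480.7 143.9  64. ]
```

Emit:
carry_out:
  commands:
    - [0, [0.024, 0.179, 0.4], 0]
    - [0, [0.024, 0.179, 0.8], 0]
    - [0, [0.024, 0.179, 0.9], 0]
    - [0, [0.024, 0.179, 0.9], 0]
    - [0, [0.024, 0.179, 0.9], 0]

```text
time: 3.95
ee_pos: [500.4, 249.0, 116.9]
tcp_rot: [-0.003, 0.082, 0.997, -0.002]
ft_force: [-0.8, 0.3, -0.0]
width: 0.0
gripper_force: 0.0
```

Emit:
carry_out:
  commands:
    - [0, [0, 0, 0], 0]
    - [0, [0, 0, 0], 0]

```text
time: 4.12
ee_pos: [503.1, 251.0, 123.5]
tcp_rot: [0.001, 0.082, 0.997, 0.001]
ft_force: [0.7, -0.4, 0.1]
width: -0.2
gripper_force: 0.0
```

```bash
python3 g.py 501 254 92 2.98
```

```text
phi 2.978 pos [503.1 251.  123.5] F [ 0.7 -0.4  0.1] t 4.12
shift [0.0175 0.0169 0.2101] turn -0.0006
```

Emit:
carry_out:
  commands:
    - [0, [0.01, 0.017, 0.05], 0]
    - [0, [0.01, 0.017, 0.12], 0]
    - [0, [0.01, 0.017, 0.19], 0]
    - [0, [0.01, 0.017, 0.21], 0]
    - [0, [0.01, 0.017, 0.21], 0]
    - [0, [0.01, 0.017, 0.21], 0]

```text
time: 4.62
ee_pos: [500.6, 254.8, 89.9]
tcp_rot: [-0.0, 0.081, 0.997, -0.0]
ft_force: [-2.4, -0.2, 2.4]
width: -0.2
gripper_force: 1.8
```

Emit:
carry_out:
  commands:
    - [0, [0, 0, 0.01], 0]
    - [0, [0, 0, 0.02], 0]
    - [0, [0, 0, 0.03], 0]
    - [0, [0, 0, 0.03], 0]

```text
time: 4.95
ee_pos: [501.1, 254.8, 87.3]
tcp_rot: [0.001, 0.081, 0.997, 0.0]
ft_force: [-5.5, -3.4, 15.7]
width: -0.1
gripper_force: 8.2
```

```bash
python3 g.py 501 254 84 2.98
```

```text
phi 2.98 pos [501.1 254.8  87.3] F [-5.5 -3.4 15.7] t 4.95
shift [-0.0001 -0.0056  0.0218] turn -0.0001
```

Emit:
carry_out:
  commands:
    - [0, [0, 0, 0.01], 0]
    - [0, [0, 0, 0.01], 0]
    - [0, [0, 0, 0.01], 0]

```text
time: 5.2
ee_pos: [501.2, 254.9, 87.0]
tcp_rot: [0.001, 0.081, 0.997, 0.001]
ft_force: [-8.7, -5.1, 23.6]
width: 0.3
gripper_force: 13.0
```

```bash
python3 g.py 501 254 84 2.98; python3 - <<'E'
from h import *
save('scene','k1')
im=cv2.imread('pics/k1.png'); cv2.imwrite('pics/k1c.png',cv2.resize(im[190:270,235:345],None,fx=6,fy=6,interpolation=2))
E
```

```text
phi 2.98 pos [501.2 254.9  87. ] F [-8.7 -5.1 23.6] t 5.2
shift [ 0.0007 -0.006   0.0198] turn -0.0001
```

View pics/k1c.png

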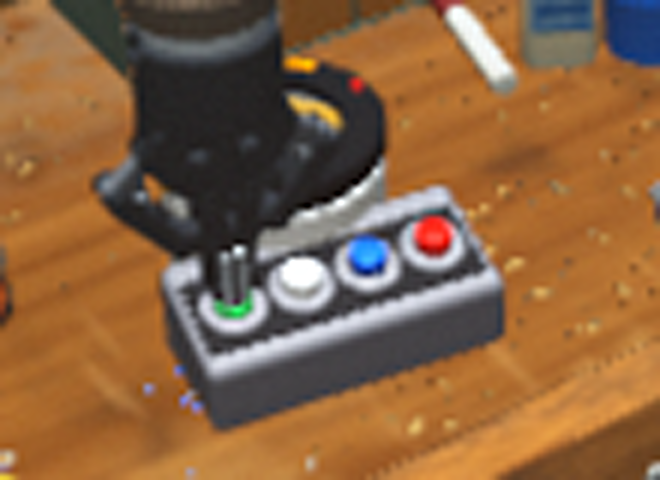

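Emit:
carry_out:
  commands:
    - [0, [0, 0, -0.03], 0]
    - [0, [0, 0, -0.03], 0]
    - [0, [0, 0, -0.03], 0]

```text
time: 5.5
ee_pos: [501.1, 254.9, 88.8]
tcp_rot: [0.0, 0.081, 0.997, 0.0]
ft_force: [-0.4, -0.1, 3.3]
width: -0.1
gripper_force: 2.1
```

Emit:
carry_out:
  commands:
    - [0, [0, 0, -0.013], 0]
    - [0, [0, 0, -0.013], 0]
    - [0, [0, 0, -0.013], 0]

```text
time: 5.75
ee_pos: [500.9, 254.9, 90.1]
tcp_rot: [-0.0, 0.081, 0.997, 0.0]
ft_force: [-1.5, 0.0, 2.9]
width: -0.2
gripper_force: 1.7
```

Emit:
carry_out:
  commands:
    - [0, [0, 0, -0.013], 0]
    - [0, [0, 0, -0.013], 0]
    - [0, [0, 0, -0.013], 0]

```text
time: 6.0
ee_pos: [500.7, 254.9, 92.0]
tcp_rot: [-0.0, 0.081, 0.997, -0.0]
ft_force: [-1.8, 0.6, 2.9]
width: 0.1
gripper_force: 1.2
```

Emit:
carry_out:
  commands:
    - [0, [0, 0, -0.013], 0]
    - [0, [0, 0, -0.013], 0]
    - [0, [0, 0, -0.013], 0]

```text
time: 6.25
ee_pos: [501.0, 254.8, 94.0]
tcp_rot: [0.0, 0.081, 0.997, -0.0]
ft_force: [-0.1, 0.5, 0.9]
width: 0.2
gripper_force: 0.2
```

```bash
python3 g.py 495 216.5 105 2.98
```

```text
phi 2.98 pos [501.  254.8  94. ] F [-0.1  0.5  0.9] t 6.25
shift [-0.0015 -0.2584 -0.073 ] turn -0.0001
```

Contact is at TCP z≈93 and the stop at 87, so the green key travelled its full 6 mm. Now white.

Emit:
carry_out:
  commands:
    - [0, [0, 0, -0.08], 0]
    - [0, [0, -0.13, -0.08], 0]
    - [0, [0, -0.258, -0.08], 0]
    - [0, [0, -0.258, -0.08], 0]
    - [0, [0, -0.258, -0.03], 0]
    - [0, [0, -0.258, 0], 0]
    - [0, [0, -0.258, 0.03], 0]
    - [0, [0, -0.258, 0.055], 0]
    - [0, [0, -0.258, 0.075], 0]
    - [0, [0, -0.258, 0.075], 0]

```text
time: 7.08
ee_pos: [495.5, 217.3, 86.8]
tcp_rot: [0.002, 0.081, 0.997, 0.001]
ft_force: [-8.7, -5.4, 31.3]
width: -0.1
gripper_force: 16.1
```

Emit:
carry_out:
  commands:
    - [0, [0, 0, 0], 0]
    - [0, [0, 0, 0], 0]

```text
time: 7.25
ee_pos: [495.5, 217.3, 86.8]
tcp_rot: [0.002, 0.081, 0.997, 0.001]
ft_force: [-8.8, -5.7, 32.3]
width: -0.4
gripper_force: 16.6
```

```bash
python3 g.py 495 216.5 105 2.98
```

```text
phi 2.98 pos [495.5 217.3  86.8] F [-8.8 -5.7 32.3] t 7.25
shift [ 0.0019 -0.0054 -0.1214] turn 0.0
```

Emit:
carry_out:
  commands:
    - [0, [0, 0, -0.08], 0]
    - [0, [0, 0, -0.155], 0]
    - [0, [0, -0.13, -0.155], 0]
    - [0, [0, -0.255, -0.155], 0]
    - [0, [0, -0.255, -0.155], 0]
    - [0, [0, -0.255, -0.1], 0]
    - [0, [0, -0.255, -0.06], 0]
    - [0, [0, -0.255, -0.03], 0]
    - [0, [0, -0.255, -0.01], 0]
    - [0, [0, -0.255, -0.007], 0]

```text
time: 8.08
ee_pos: [489.2, 179.6, 86.8]
tcp_rot: [0.001, 0.081, 0.997, 0.0]
ft_force: [-8.8, -5.3, 30.9]
width: 0.2
gripper_force: 15.8
```

Emit:
carry_out:
  commands:
    - [0, [0, 0, 0], 0]
    - [0, [0, 0, 0], 0]

```text
time: 8.25
ee_pos: [489.1, 179.6, 86.8]
tcp_rot: [0.001, 0.081, 0.997, 0.0]
ft_force: [-8.7, -5.2, 28.5]
width: -0.1
gripper_force: 14.9
```

Emit:
carry_out:
  commands:
    - [0, [0, 0, -0.1], 0]
    - [0, [0, 0, -0.3], 0]
    - [0, [0, 0, -0.6], 0]
    - [0, [0, 0, -0.8], 0]
    - [0, [0, 0, -0.8], 0]
    - [0, [0, 0, -0.8], 0]

```text
time: 8.75
ee_pos: [489.3, 179.9, 205.2]
tcp_rot: [0.001, 0.08, 0.997, 0.001]
ft_force: [0.9, 0.8, 0.4]
width: 0.1
gripper_force: 0.0
```

```bash
python3 g.py 514 -237 200 2.723; python3 - <<'E'
from h import *
save('scene','k2')
im=cv2.imread('pics/k2.png'); cv2.imwrite('pics/k2c.png',cv2.resize(im[190:270,235:345],None,fx=6,fy=6,interpolation=2))
E
```

```text
phi 2.98 pos [489.3 179.9 205.2] F [0.9 0.8 0.4] t 8.75
shift [-0.6084 -2.7168  0.0318] turn 0.0819
```

View pics/k2c.png

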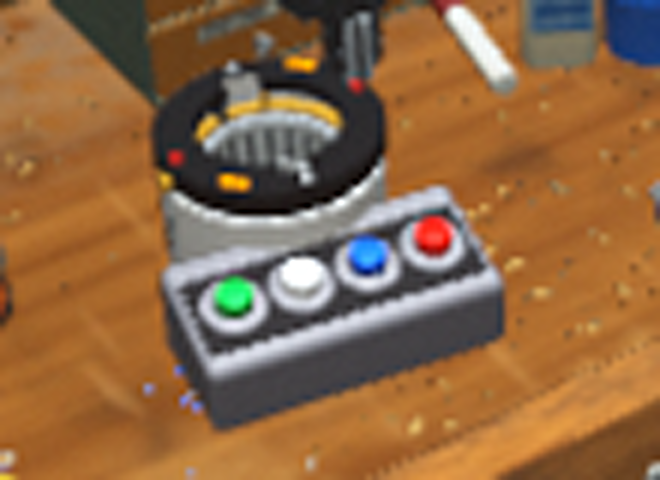

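All keys are back up and nothing was disturbed. Now the lid.

Emit:
carry_out:
  commands:
    - [0, [-0.2, -0.9, -0.2], 0]
    - [0, [-0.2, -0.9, -0.2], 0]
    - [0, [-0.2, -0.9, -0.2], 0]
    - [0, [-0.2, -0.9, -0.2], 0]
    - [0, [-0.2, -0.9, -0.2], 0]

```text
time: 9.22
ee_pos: [496.2, 38.1, 232.8]
tcp_rot: [-0.001, 0.083, 0.997, -0.0]
ft_force: [-0.2, 0.6, -0.0]
width: -0.1
gripper_force: 0.0
```

Emit:
carry_out:
  commands:
    - [0.5, [-0.2, -0.9, 0], 0]
    - [0.5, [-0.2, -0.9, 0], 0]
    - [0.5, [-0.2, -0.9, 0], 0]
    - [0.5, [-0.2, -0.9, 0], 0]
    - [0.5, [-0.2, -0.9, 0], 0]

```text
time: 9.63
ee_pos: [503.9, -99.2, 231.5]
tcp_rot: [-0.002, 0.082, 0.997, 0.0]
ft_force: [-0.6, 1.0, -0.5]
width: 42.5
gripper_force: 0.0
```

Emit:
carry_out:
  commands:
    - [0.7, [-0.2, -0.9, 0.1], 0.082]
    - [0.7, [-0.2, -0.9, 0.2], 0.082]
    - [0.7, [-0.2, -0.9, 0.3], 0.082]
    - [0.7, [-0.2, -0.9, 0.4], 0.082]
    - [0.7, [-0.2, -0.9, 0.4], 0.082]
    - [0.7, [-0.2, -0.9, 0.4], 0.082]
    - [0.7, [-0.2, -0.9, 0.4], 0.082]

```text
time: 10.22
ee_pos: [512.1, -233.9, 173.4]
tcp_rot: [-0.001, 0.208, 0.978, 0.0]
ft_force: [-0.0, -0.0, -0.2]
width: 59.5
gripper_force: 0.0
```

```bash
python3 g.py 514.2 -236.8 62 2.723
```

```text
phi 2.723 pos [ 512.1 -233.9  173.4] F [-0.  -0.  -0.2] t 10.22
shift [-0.0218 -0.0127  0.7425] turn 0.0
```

Emit:
carry_out:
  commands:
    - [0.7, [-0.02, -0.013, 0.2], 0]
    - [0.7, [-0.02, -0.013, 0.4], 0]
    - [0.7, [-0.02, -0.013, 0.55], 0]
    - [0.7, [-0.02, -0.013, 0.65], 0]
    - [0.7, [-0.02, -0.013, 0.7], 0]
    - [0.7, [-0.02, -0.013, 0.72], 0]
    - [0.7, [-0.02, -0.013, 0.72], 0]
    - [0.7, [-0.02, -0.013, 0.72], 0]

```text
time: 10.88
ee_pos: [514.8, -238.1, 67.5]
tcp_rot: [0.001, 0.208, 0.978, -0.0]
ft_force: [-0.2, 0.3, -0.3]
width: 60.3
gripper_force: 0.0
```

```bash
python3 g.py 514.2 -236.8 62 2.723
```

```text
phi 2.723 pos [ 514.8 -238.1   67.5] F [-0.2  0.3 -0.3] t 10.88
shift [0.0072 0.0062 0.0365] turn -0.0001
```

Emit:
carry_out:
  commands:
    - [0.7, [0.005, 0.006, 0.02], 0]
    - [0.7, [0.005, 0.006, 0.03], 0]
    - [0.7, [0.005, 0.006, 0.03], 0]
    - [0.35, [0.005, 0.006, 0.03], 0]
    - [0.3, [0.005, 0.006, 0.03], 0]
    - [0.0, [0.005, 0.006, 0.03], 0]
    - [0.0, [0.005, 0.006, 0.03], 0]
    - [0.0, [0.005, 0.006, 0.03], 0]
    - [0.0, [0.005, 0.006, 0.03], 0]
    - [0.0, [0.005, 0.006, 0.03], 0]

```text
time: 11.72
ee_pos: [513.8, -237.3, 61.7]
tcp_rot: [0.0, 0.208, 0.978, -0.0]
ft_force: [1.5, -0.1, 2.6]
width: 14.8
gripper_force: 59.3
```

```bash
python3 g.py 514.2 -236.8 63 2.723
```

```text
phi 2.722 pos [ 513.8 -237.3   61.7] F [ 1.5 -0.1  2.6] t 11.72
shift [-0.0011  0.0043 -0.0088] turn -0.0003
```

Emit:
carry_out:
  commands:
    - [0, [0, 0, -0.05], 0]
    - [0, [0, 0, -0.2], 0]
    - [0, [0, 0, -0.4], 0]
    - [0, [0, 0, -0.6], 0]
    - [0, [0, 0, -0.8], 0]
    - [0, [0, 0, -1], 0]
    - [0, [0, 0, -1], 0]

```text
time: 12.3
ee_pos: [514.9, -237.8, 218.1]
tcp_rot: [0.004, 0.208, 0.978, -0.001]
ft_force: [1.2, -1.4, -0.7]
width: 14.9
gripper_force: 58.9
```

Emit:
carry_out:
  commands:
    - [0, [0.05, 0.15, -0.05], 0]
    - [0, [0.1, 0.35, -0.1], 0]
    - [0, [0.16, 0.6, -0.15], 0]
    - [0, [0.24, 0.9, -0.2], 0]
    - [0, [0.24, 0.9, -0.2], 0]

```text
time: 12.72
ee_pos: [536.3, -94.5, 242.6]
tcp_rot: [0.0, 0.207, 0.978, 0.001]
ft_force: [-0.8, -0.5, -2.1]
width: 15.0
gripper_force: 59.1
```

Emit:
carry_out:
  commands:
    - [0, [0.06, 0.22, 0], 0]
    - [0, [0.12, 0.45, 0], 0]
    - [0, [0.18, 0.67, 0], 0]
    - [0, [0.24, 0.9, 0], 0]
    - [0, [0.24, 0.9, 0], 0]

```text
time: 13.13
ee_pos: [558.1, 43.6, 240.8]
tcp_rot: [-0.001, 0.206, 0.979, 0.001]
ft_force: [0.5, 0.2, -1.4]
width: 15.0
gripper_force: 59.4
```

Emit:
carry_out:
  commands:
    - [0, [0.06, 0.22, 0], -0.02]
    - [0, [0.12, 0.45, 0], -0.04]
    - [0, [0.18, 0.67, 0], -0.06]
    - [0, [0.24, 0.85, 0], -0.082]
    - [0, [0.24, 0.9, 0], -0.082]
    - [0, [0.24, 0.9, 0], -0.082]
    - [0, [0.24, 0.9, 0], -0.082]

```text
time: 13.72
ee_pos: [579.8, 176.2, 241.0]
tcp_rot: [-0.0, 0.081, 0.997, -0.0]
ft_force: [0.1, -0.4, -1.7]
width: 15.1
gripper_force: 59.6
```

```bash
python3 g.py 581 183.4 180 2.98;  python3 - <<'E'
from h import *
import pickle
st=get_state(); s=save('wrist','w3'); pickle.dump((st,s),open('w3.pkl','wb')); print(st['width'],st['gripper_force'])
E
```

```text
phi 2.979 pos [579.8 176.2 241. ] F [ 0.1 -0.4 -1.7] t 13.72
shift [-2.000e-04  4.900e-02  4.064e-01] turn -0.0003
15.116268813015637 59.57391142845154
```

View pics/w3.png

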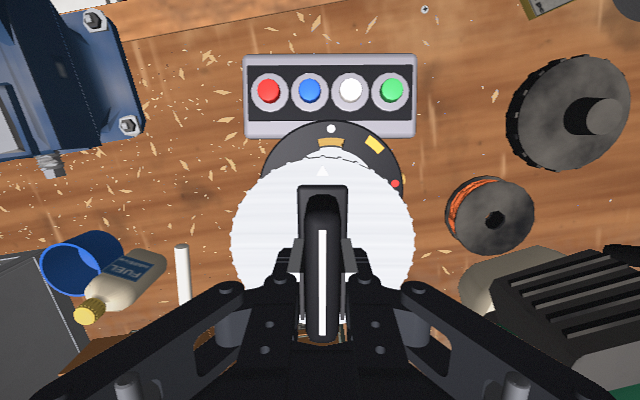

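The lid is held square: the bar is upright in the image and the disc is centred near (323,240). The front white dot is at (331,128), with the mouth below.

```bash
python3 - <<'E'
from h import *
import pickle
st,s=pickle.load(open('w3.pkl','rb'))
hsv=cv2.cvtColor(s['img'],cv2.COLOR_RGB2HSV)
m=cv2.inRange(hsv,(0,0,200),(180,45,255)); 
n,_,q,c=cv2.connectedComponentsWithStats(m[118:138,320:342]); 
yaw=-.161
for i in range(1,n):
    if q[i,4]>15:
        p=onz(s,c[i]+[320,118],100,st); print(c[i]+[320,118],q[i,4],p, 'axis',p[:2]+57*np.array([np.cos(yaw),np.sin(yaw)]))
k=[]
for nm,lo,hi in(('g',(45,80,60),(85,255,255)),('r',(0,150,100),(8,255,255)),('b',(100,120,80),(125,255,255))):
    mm=cv2.inRange(hsv,lo,hi); mm[:65]=0; mm[115:]=0; mm[:,:245]=0; mm[:,420:]=0
    M=cv2.moments(mm,True); p=onz(s,(M['m10']/M['m00'],M['m01']/M['m00']),64,st); print(nm,p.round(1)); k.append(p)
d=k[0]-k[1]; print('yaw',np.arctan2(-d[0],d[1]),np.linalg.norm(d))
# disc: left & right extremes; disc edge points
mm=m.copy(); mm[:150]=0; mm[290:]=0; mm[:,:225]=0; mm[:,425:]=0
cs=max(cv2.findContours(mm,0,cv2.CHAIN_APPROX_NONE)[0],key=cv2.contourArea).reshape(-1,2)
h=cv2.convexHull(cs).reshape(-1,2).astype(float); h=h[(h[:,1]<262)]
w=np.array([onz(s,p,st['ee_pos'][2]-8.7-22,st)[:2] for p in h])
A=np.c_[2*w,np.ones(len(w))]; x=np.linalg.lstsq(A,(w**2).sum(1),rcond=None)[0]; print('disc',x[:2],np.sqrt(x[2]+x[0]**2+x[1]**2))
E
```

```text
[330.54545455 128.34545455] 55 [523.81132838 191.73072319 100.        ] axis [580.07417426 182.593318  ]
g [500.7 252.8  64. ]
r [482.6 140.8  64. ]
b [488.6 178.2  64. ]
yaw -0.1601246030076184 113.517924085809
disc [577.26583481 176.12848069] 49.54919702042861
```

Emit:
carry_out:
  commands:
    - [0, [-0.002, 0.047, 0.1], 0]
    - [0, [-0.002, 0.047, 0.25], 0]
    - [0, [-0.002, 0.047, 0.4], 0]
    - [0, [-0.002, 0.047, 0.47], 0]
    - [0, [-0.002, 0.047, 0.47], 0]
    - [0, [-0.002, 0.047, 0.47], 0]

```text
time: 14.27
ee_pos: [581.3, 182.5, 171.4]
tcp_rot: [-0.0, 0.082, 0.997, -0.0]
ft_force: [0.8, -0.2, -1.0]
width: 14.7
gripper_force: 59.5
```

```bash
python3 g.py 581.3 183.2 155 2.98
```

```text
phi 2.978 pos [581.3 182.5 171.4] F [ 0.8 -0.2 -1. ] t 14.27
shift [0.0007 0.0043 0.1095] turn -0.0006
```

Emit:
carry_out:
  commands:
    - [0, [0, 0.003, 0.03], 0]
    - [0, [0, 0.003, 0.06], 0]
    - [0, [0, 0.003, 0.08], 0]
    - [0, [0, 0.003, 0.1], 0]
    - [0, [0, 0.003, 0.1], 0]

```text
time: 14.68
ee_pos: [581.3, 184.0, 155.4]
tcp_rot: [-0.0, 0.081, 0.997, -0.0]
ft_force: [-0.0, -0.0, -1.5]
width: 15.0
gripper_force: 59.5
```

Emit:
carry_out:
  commands:
    - [0, [0, 0, 0.02], 0]
    - [0, [0, 0, 0.035], 0]
    - [0, [0, 0, 0.035], 0]

```text
time: 14.93
ee_pos: [581.3, 184.0, 150.1]
tcp_rot: [-0.0, 0.081, 0.997, -0.0]
ft_force: [-0.4, -0.3, -1.7]
width: 14.9
gripper_force: 59.5
```

```bash
python3 g.py 581.3 183.2 139 2.98; python3 -c "from h import *;print(get_state()['torque'])"
```

```text
phi 2.98 pos [581.3 184.  150.1] F [-0.4 -0.3 -1.7] t 14.93
shift [-0.0008 -0.0054  0.0742] turn -0.0001
[-0.05110306  0.03845701  0.07374889]
```

The foot and the lugs have gone in with no contact force. I continue down to the seat.

Emit:
carry_out:
  commands:
    - [0, [0, 0, 0.02], 0]
    - [0, [0, 0, 0.04], 0]
    - [0, [0, 0, 0.055], 0]
    - [0, [0, 0, 0.055], 0]

```text
time: 15.27
ee_pos: [581.2, 184.0, 141.7]
tcp_rot: [-0.0, 0.081, 0.997, -0.0]
ft_force: [0.0, -0.3, -1.3]
width: 15.1
gripper_force: 59.5
```

Emit:
carry_out:
  commands:
    - [0, [0, 0, 0.01], 0]
    - [0, [0, 0, 0.02], 0]
    - [0, [0, 0, 0.02], 0]
    - [0, [0, 0, 0.02], 0]

```text
time: 15.6
ee_pos: [581.4, 184.0, 139.4]
tcp_rot: [-0.0, 0.081, 0.997, -0.0]
ft_force: [-0.2, 0.2, -1.1]
width: 14.9
gripper_force: 59.5
```

```bash
python3 g.py 581.3 183.2 139 2.98
```

```text
phi 2.98 pos [581.4 184.  139.4] F [-0.2  0.2 -1.1] t 15.6
shift [ 0.0001 -0.0056  0.0028] turn -0.0001
```

Down in small steps until seating force appears.

Emit:
carry_out:
  commands:
    - [0, [0, 0, 0.007], 0]
    - [0, [0, 0, 0.012], 0]
    - [0, [0, 0, 0.012], 0]
    - [0, [0, 0, 0.012], 0]

```text
time: 15.93
ee_pos: [581.6, 184.1, 138.7]
tcp_rot: [0.001, 0.081, 0.997, 0.0]
ft_force: [-2.4, -0.3, 5.7]
width: 14.9
gripper_force: 60.5
```

```bash
python3 g.py 581.3 183.2 139 2.98
```

```text
phi 2.98 pos [581.6 184.1 138.7] F [-2.4 -0.3  5.7] t 15.93
shift [ 0.0011 -0.0062 -0.002 ] turn -0.0001
```

Seated at z 138.7, exactly as predicted. Now turn clockwise.

Emit:
carry_out:
  commands:
    - [0, [0, 0, -0.002], 0.02]
    - [0, [0, 0, -0.003], 0.04]
    - [0, [0, 0, -0.003], 0.06]
    - [0, [0, 0, -0.003], 0.08]
    - [0, [0, 0, -0.003], 0.1]
    - [0, [0, 0, -0.003], 0.1]

```text
time: 16.43
ee_pos: [581.7, 183.7, 138.7]
tcp_rot: [0.0, 0.237, 0.971, -0.0]
ft_force: [-1.0, -2.5, 4.0]
width: 14.9
gripper_force: 60.3
```

```bash
python3 g.py 581.6 184.1 138.7 2.283; python3 -c "from h import *;print(get_state()['torque'])"
```

```text
phi 2.662 pos [581.7 183.7 138.7] F [-1.  -2.5  4. ] t 16.43
shift [ 0.0015  0.0021 -0.0001] turn 0.1208
[-0.58977609  0.28829613  0.05319892]
```

Emit:
carry_out:
  commands:
    - [0, [0, 0, 0], 0.02]
    - [0, [0, 0, 0], 0.04]
    - [0, [0, 0, 0], 0.06]
    - [0, [0, 0, 0], 0.08]
    - [0, [0, 0, 0], 0.1]
    - [0, [0, 0, 0], 0.115]
    - [0, [0, 0, 0], 0.121]
    - [0, [0, 0, 0], 0.121]
    - [0, [0, 0, 0], 0.121]

```text
time: 17.18
ee_pos: [581.4, 183.7, 138.6]
tcp_rot: [0.0, 0.414, 0.91, -0.0]
ft_force: [-2.0, -4.3, 5.2]
width: 14.9
gripper_force: 60.6
```

```bash
python3 g.py 581.6 184.1 138.7 2.283; python3 - <<'E'
from h import *
print(get_state()['torque'])
import pickle
st=get_state(); s=save('wrist','w4'); pickle.dump((st,s),open('w4.pkl','wb'))
t=save('top','t4'); c=cv2.imread('pics/t4.png')[150:245,245:335]; a=cv2.imread('pics/w4.png')
c=cv2.resize(c,(379,400),interpolation=2); cv2.imwrite('pics/c4.png',np.hstack([a[:,110:530],c]))
E
```

```text
phi 2.287 pos [581.4 183.7 138.6] F [-2.  -4.3  5.2] t 17.18
shift [ 0.0014  0.0025 -0.0005] turn 0.0014
[-0.77747867  0.54018912  0.05250938]
```

View pics/c4.png

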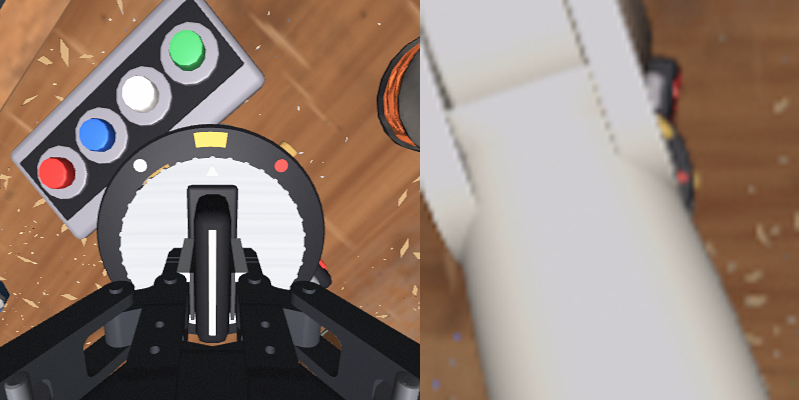

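The lid is seated and the bar's arrow at (212,170) points at the middle of the orange band at (211,138). That is midway between the white dot (140,165) and the red dot (281,165), and the grip is steady at 60 N.

```bash
python3 -c "
from workcell import *
print(sign_off())"
```

```text
the job is handed in; nothing more can be done
None
```

I pressed the green, white and blue keys fully home in that order without touching the red one. The lid is seated and turned to the orange marks, still gripped and held there, and the job was handed in at about 17 s of the 58 s allowed.

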